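Shut and bolt the brownie chest

ROBOT

A 6-joint arm with a two-finger parallel gripper is mounted at the origin on a cart in front of the work surface, level with it; the furniture and walls round the work are solid. World frame = base frame: x ahead of the robot, y to its left, z up, the work surface at z = 0. Lengths are in mm, angles in rad, forces in N, time in s.
With the tool pointing down it reaches from about 275 to 750 mm from the base axis. Payload 10.2 kg.
Tool frame: the origin (TCP) lies midway between the tips of the shut fingers; the grasp point (between the pads) lies 19 mm behind it (ctrl.tcp_to_grasp is the z of the grasp point in the tool frame, in mm); z points along the fingers, y is the direction in which the jaws open and shut (so a half turn about z gives the same grasp; the last joint's range is limited). The gripper opens to 85 mm and grips with 20 to 120 N. Pads are 22 mm wide; open, the fingers measure 114 mm over their backs; the gripper's body (76 mm by 85 mm) begins 54 mm behind the grasp point. The pads swing forward as they close: fully open they stand 13 mm farther back than shut.
Start: joints at [-1.481, 0.313, 1.498, -0, 1.331, -0.223], TCP at [161.542, -499.535, 231.294] pointing down, gripper open.
Joint ranges: [-2.94, 2.94], [-0.97, 2.17], [0.19, 2.56], [-1.23, 4.37], [0.02, 3.11], [-2.88, 2.88]. Speed limits (rad/s): [2.39, 2.39, 3.01, 3.14, 3.14, 3.14].

INTERFACE

Orientations are given as a unit quaternion [w, x, y, z].
In Python, from rig import sensors, capture, order, ctrl gives the robot as it stands. The module is installed in compiled form; this text tells all that it offers.
- The arm moves only by the tool play_rows, never from a script. Its argument "deltas" is a list of rows, each a list of 7 numbers: the shift along the world's x, y, z in units of 40 mm (1.0 is 40 mm), then the turn, a rotation vector about the world's x, y, z in units of 6 degrees (1.0 is 6 degrees), then the opening, from -1 (shut) to 1 (fully open). A call has 1 to 8 rows; each row shifts and turns the commanded pose from where the row before left it; what a row does not reach is not made up. A row lasts 1/12 s, in which the tool goes at most 41.7 mm and 7.16 degrees, less where a joint would pass 70% of its speed; a pose out of reach is approached as far as the arm can. A call is refused whole if a number of a shift passes 1 or a number of a turn 1, either way. A call with a gripper value outside its range is refused whole. The fingers move at their own pace and stop on an object; "squeeze" is the grip in N (left out, the last holds). Time passes only in rows, so rows that do not move let the fingers close. It gives the time, the measured TCP pose, the force and the opening at its end, in the units of the state.
- sensors.sense(): the state, without advancing time (a new reading comes with each control period).
- capture(name): name is "scene" or "side" or "wrist"; returns a dict with "pixels" (400x640x3 uint8, red, green, blue), "z_map" (400x640 float32, mm along the optical axis (not along the pixel's ray), 0 where there is no reading), "fx", "fy", "cx", "cy" (pixels), "k1" (the pictures are not rectified: a ray, as slopes to the right and down, at radius r is drawn at 1 + k1 r^2 times it, then the intrinsics apply), "eye" and "rotation" of the camera in the world; the wrist camera has in their place "tool_from_camera" (4x4, takes a point from camera to tool coordinates, whose origin is the TCP and whose axes are the flange's). Camera axes: x right, y down, z forward; pixel columns grow to the right and rows downward; lengths in mm; the calibration is good to about 2 mm. A picture is of the moment at which its call begins: read the wrist's pose just before it.
- order.finish_job(): hands the job in, once; it reports no verdict.
The state is a dict: "time_s": time; "joints": joint angles; "dq": joint speeds; "tau": joint torques, N m; "eef_pos": TCP position; "ee_rot": TCP orientation; "force": force on the tool from outside, world axes, zero at the start; "wrist_torque": the same for the moment, N m; "grip_width": opening from 0.0 (shut) to 1.0 (fully open).
Only numpy, scipy, OpenCV 4.12 (cv2) and the standard library are available. Lean on these libraries where they do the work, as an engineer would, in place of code of your own. Each camera call takes 0.05 s, during which the arm holds its last target. There are 200 camera calls.

TASK

Close up the wooden chest that holds the brownies: with the fingertips, push its lid down until it lies fully shut, and only then push the bolt on its front fully home. Grasp and lift nothing; the chest itself must stay standing where it is. Leave the other chest open with its bolt as it is, and leave the things lying around where they are.

Things in the scene. Friction and masses are not known exactly. Their poses are not given: they have to be found in the camera images.
- brownie_chest: Loose wooden chest holding two brownies stacked (fixed inside). Outside 120 (its x) x 130 (its y) x 90 mm to the rim, 2 to 3.5 kg, stands on the worktop. Origin: centre of its underside; z up; its -x face is the front with the bolt, the lid hinges along its +x rim. The two chests are alike except for what is inside, and may stand in either place.
- brownie_chest_lid (a joint): Lid angle of that chest, rad: 0 = lying shut on the rim, 1.57 = upright, up to 1.75 = leaning back open. The lid reaches 124 mm forward from the hinge axis, is 134 mm wide; its inner face lies 1 mm and its outer (top) face 11 mm off the hinge axis, so its top is at z = 101 mm when shut. A stiff hinge (about 0.13 N m of friction) keeps it where it is left; it is pushed shut from behind, over towards the front, then down.
- brownie_chest_hinge (a point): Middle of that chest's hinge axis, 60 mm behind the chest's centre at rim height (90 mm); axes as the chest's.
- brownie_chest_edge (a point): Point on the outer (top) face of that lid, at the middle of its free edge, 120 mm from the hinge axis.
- brownie_chest_bolt (a joint): Slide bolt on that chest's front face, m: 0 = drawn back, 0.030 = fully home (its end stop). It slides towards the chest's +y with about 1.5 N of friction and stays where it is left.
- brownie_chest_tab (a point): Thumb tab of that bolt: upright dark steel plate 22 mm (chest x) x 8 mm (along the sliding direction) x 46 mm high. This point is 1 mm under the top centre of the tab, 95 mm in front of the chest's centre, 26 mm to its -y side when drawn back, and 114 mm above the worktop; the tab stands 24 to 46 mm out from the front face; the guide brackets beside it reach 18 mm out and only up to z = 78 mm. Pushing the tab's side moves the bolt.
- cluster_chest: Loose wooden chest holding one round golden nut cluster (fixed inside). Outside 120 (its x) x 130 (its y) x 90 mm to the rim, 2 to 3.5 kg, stands on the worktop. Origin: centre of its underside; z up; its -x face is the front with the bolt, the lid hinges along its +x rim. The two chests are alike except for what is inside, and may stand in either place.
- cluster_chest_lid (a joint): Lid angle of that chest, rad: 0 = lying shut on the rim, 1.57 = upright, up to 1.75 = leaning back open. The lid reaches 124 mm forward from the hinge axis, is 134 mm wide; its inner face lies 1 mm and its outer (top) face 11 mm off the hinge axis, so its top is at z = 101 mm when shut. A stiff hinge (about 0.13 N m of friction) keeps it where it is left; it is pushed shut from behind, over towards the front, then down.
- cluster_chest_hinge (a point): Middle of that chest's hinge axis, 60 mm behind the chest's centre at rim height (90 mm); axes as the chest's.
- cluster_chest_edge (a point): Point on the outer (top) face of that lid, at the middle of its free edge, 120 mm from the hinge axis.
- cluster_chest_bolt (a joint): Slide bolt on that chest's front face, m: 0 = drawn back, 0.030 = fully home (its end stop). It slides towards the chest's +y with about 1.5 N of friction and stays where it is left.
- cluster_chest_tab (a point): Thumb tab of that bolt: upright dark steel plate 22 mm (chest x) x 8 mm (along the sliding direction) x 46 mm high. This point is 1 mm under the top centre of the tab, 95 mm in front of the chest's centre, 26 mm to its -y side when drawn back, and 114 mm above the worktop; the tab stands 24 to 46 mm out from the front face; the guide brackets beside it reach 18 mm out and only up to z = 78 mm. Pushing the tab's side moves the bolt.
- ramekin: Bystander, loose: small round cream dish, 82 mm across, 48 high. Origin: centre of its underside.
- tape_roll: Bystander, loose: flat roll of brown tape lying down, 76 mm across, 18 high. Origin: centre of its underside.
- sugar_shaker: Bystander, loose: pale cylindrical shaker, 67 mm across, 114 high. Origin: centre of its underside.
- tongs: Bystander, loose: pastry tongs lying flat, 249 mm long, 24 high. Origin: centre of its underside.
- order_pad: Bystander, loose: paper pad lying flat, 130 x 85 x 16 mm. Origin: centre of its underside.
- screen_end (a point): Foot of the right-hand end of a fixed upright glass screen of the counter, a nearly invisible obstacle: a sheet in the plane x = 0.47 (8 mm thick), 0.55 m high, that runs from y = 0.28 away to the left, with a steel post behind its near end. The robot starts just in front of it, so the arm has to be drawn back before it swings to the right.

How it is judged (in metres and radians):
On the way, in this order (a step that is already met when the one before it is completed fails the run):
1. the brownie chest's lid lies shut while its bolt is still drawn back (value of joint brownie_chest_lid below 0.05 rad and value of joint brownie_chest_bolt below 0.018 m), for 0.2 s.
2. the bolt is pushed home with the lid shut (value of joint brownie_chest_lid below 0.05 rad and value of joint brownie_chest_bolt above 0.027 m), for 0.2 s.
At the end, for the whole second after the job is handed in: The brownie chest's lid is within 0.05 rad of shut and its bolt within 3 mm of its end stop; that chest is upright and at rest within 30 mm of where it stood; the other chest's lid is still open (over 1.0 rad) and its bolt drawn back (under 18 mm) (all of step 2 and distance of brownie_chest from where it was at the start of the episode below 0.03 m and angle between brownie_chest's own z axis and vertical below 0.1 rad and linear speed of brownie_chest below 0.02 m/s and value of joint cluster_chest_lid above 1 rad and value of joint cluster_chest_bolt below 0.018 m); the robot touches nothing.
It fails at once if the brownie chest's bolt was pushed home before its lid was down (value of joint brownie_chest_bolt above 0.02 m and value of joint brownie_chest_lid above 0.1 rad).
It fails at once if the brownie chest was shoved more than 30 mm, lifted or tipped (distance of brownie_chest from where it was at the start of the episode above 0.03 m or height (world z) of brownie_chest above 0.01 m or angle between brownie_chest's own z axis and vertical above 0.15 rad).
It fails at once if the other chest was shoved or lifted, or its lid or bolt moved (distance of any of cluster_chest, cluster_chest_tab from where it was at the start of the episode above 0.02 m or height (world z) of cluster_chest above 0.01 m or distance of cluster_chest_edge from where it was at the start of the episode above 0.03 m).
It fails at once if a bystander was moved more than 30 mm or lifted (distance of any of ramekin, tape_roll, sugar_shaker, tongs, order_pad from where it was at the start of the episode above 0.03 m or height (world z) of any of ramekin, tape_roll, sugar_shaker, tongs, order_pad above 0.015 m).
It also fails if it takes over 53 s, if anything falls off the work surface, if the arm or the gripper's body presses on something with over 40 N, if the wrist force passes 120 N, or if a joint passes its speed limit or range.

## Working session

There is one attempt and no reset: what is moved stays moved. The work goes in short steps, Python scripts to look and compute and a tool call to move; the robot and the scene stay as the last step left them, time stands still between calls to the robot, and variables do not carry over. Pictures are saved under pics/ and viewed, about 8 in all and at most 12, crops included, and the job is handed in when it is done.

Besides the shell and the picture viewer there is one more tool, called after ">>>" by a JSON object that holds its "api" and its "payload", one argument or row to a line. play_rows: Moves the arm, as the interface text tells. Its arguments: {"type":"object","properties":{"deltas":{"type":"array","items":{"type":"array","items":{"type":"number"}}},"squeeze":{"type":"number"}},"required":["deltas"]}

```bash
mkdir -p pics; cat > h.py <<'E'
import numpy as np, cv2
from rig import sensors, capture, order, ctrl
from scipy.spatial.transform import Rotation as R
def shot(n,f=None):
    s=sensors.sense(); c=capture(n)
    if n=="wrist":
        q=s["ee_rot"]; M=R.from_quat([q[1],q[2],q[3],q[0]]).as_matrix(); T=np.array(c["tool_from_camera"])
        c["rotation"]=M@T[:3,:3]; c["eye"]=M@T[:3,3]+np.array(s["eef_pos"])
    if f: cv2.imwrite("pics/"+f,c["pixels"][:,:,::-1])
    return c
def cloud(c):
    v,u=np.mgrid[0:400,0:640]
    K=np.array([[c["fx"],0,c["cx"]],[0,c["fy"],c["cy"]],[0,0,1.]])
    p=cv2.undistortPoints(np.stack([u,v],-1).reshape(-1,1,2).astype(float),K,np.array([c["k1"],0,0,0.])).reshape(400,640,2)
    z=c["z_map"]; P=np.dstack([p[...,0]*z,p[...,1]*z,z])
    W=P@np.array(c["rotation"]).T+np.array(c["eye"]); W[z==0]=np.nan
    return W
E
python3 - <<'E'
from h import *
print(sensors.sense())
for n in("scene","side"):
    c=shot(n,n+"1.png"); np.savez(n+"1.npz",W=cloud(c),px=c["pixels"]); print(n,c["eye"],np.array(c["rotation"]).round(2).tolist(),c["fx"])
E
```

```text
{'time_s': 0.0, 'joints': array([-1.48141044e+00,  3.13459529e-01,  1.49844617e+00,  3.46376813e-06,
        1.33102706e+00, -2.23386596e-01]), 'dq': array([ 0.00107611,  0.00046473,  0.00098176, -0.00126453,  0.00026623,
       -0.00031592]), 'tau': array([-1.52388252e-04, -4.12274837e+01, -2.59740651e+01, -1.97266386e-04,
        4.25568302e-03, -3.76480671e-05]), 'eef_pos': array([ 161.51288243, -499.25809185,  230.72679032]), 'ee_rot': array([-6.68435162e-04,  9.87796416e-01,  1.55749128e-01,  4.65383757e-05]), 'force': array([ 0.80267315, -0.04187771, -0.23286268]), 'wrist_torque': array([-0.03538576, -0.05541865,  0.01835621]), 'grip_width': 0.9987687809836704}Traceback (most recent call last):
  File "<stdin>", line 4, in <module>
  File "h.py", line 16, in cloud
    W=P@np.array(c["rotation"]).T+np.array(c["eye"]); W[z==0]=np.nan
      ~^~~~~~~~~~~~~~~~~~~~~~~~~~
ValueError: matmul: Input operand 1 has a mismatch in its core dimension 0, with gufunc signature (n?,k),(k,m?)->(n?,m?) (size 4 is different from 3)
```

View pics/scene1.png

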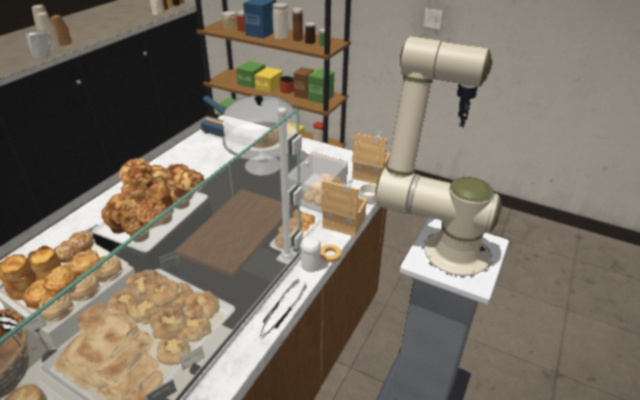

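The scene view shows the two open chests near (343,205) and (370,155), the shaker at (312,252), the tape at (330,252) and the tongs at (285,305). The camera's rotation is a quaternion, so I'll fix the helper.

```bash
sed -i 's/    return c$/    r=np.array(c["rotation"])\n    if r.size==4: c["rotation"]=R.from_quat([r[1],r[2],r[3],r[0]]).as_matrix()\n    return c/' h.py
python3 - <<'E'
from h import *
for n in("scene","side"):
    c=shot(n,n+"2.png"); np.savez(n+"1.npz",W=cloud(c),px=c["pixels"]); print(n,c["eye"],np.array(c["rotation"]).round(2).tolist(),c["fx"])
E
```

```text
scene [-159.19601404 1342.32701487 1168.46592435] [[-0.88, -0.28, 0.38], [-0.47, 0.51, -0.72], [0.01, -0.81, -0.58]] 488.380767712733
side [1227.39435644 -174.34359191 1428.66916704] [[0.33, 0.82, -0.46], [0.94, -0.29, 0.15], [-0.01, -0.49, -0.87]] 395.82151405546415
```

View pics/side2.png

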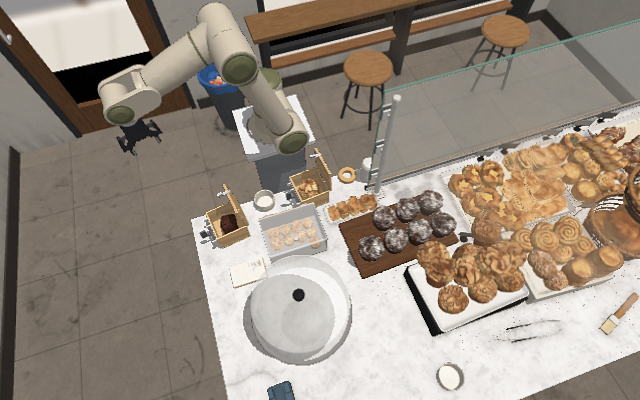

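The chest at (228,225) has dark contents and the one at (311,187) golden contents. I'll enlarge the crop to check.

```bash
python3 - <<'E'
from h import *
d=np.load("side1.npz"); im=d["px"][140:290,180:380,::-1]
cv2.imwrite("pics/crop1.png",cv2.resize(im,(800,600),interpolation=cv2.INTER_CUBIC))
W=d["W"]
m=(W[...,2]>105)&(W[...,2]<260)
for n in("side","scene"):
    W=np.load(n+"1.npz")["W"]
    for lo,hi in((15,80),(85,100),(105,135),(150,220)):
        m=((W[...,2]>lo)&(W[...,2]<hi)&(W[...,0]>250)&(W[...,0]<900)&(W[...,1]<300)).astype(np.uint8)
        k,l,st,ce=cv2.connectedComponentsWithStats(m)
        for i in range(1,k):
            if st[i,4]>12:
                p=W[l==i]; print(n,lo,hi,st[i].tolist(),p.mean(0).round(),np.percentile(p,2,0).round(),np.percentile(p,98,0).round())
E
```

```text
side 15 80 [338, 167, 18, 16, 109] [384. 218.  18.] [348. 184.  15.] [419. 254.  24.]
side 15 80 [291, 169, 36, 31, 539] [399.  44.  59.] [351.  -7.  20.] [455.  97.  79.]
side 15 80 [360, 168, 13, 22, 125] [446. 279.  42.] [408. 268.  16.] [476. 298.  78.]
side 15 80 [286, 181, 43, 25, 263] [459.  24.  59.] [379. -48.  17.] [484. 103.  79.]
side 15 80 [327, 185, 51, 35, 778] [546. 187.  44.] [506.  88.  17.] [575. 296.  68.]
side 15 80 [254, 190, 20, 21, 178] [ 393. -145.   35.] [ 356. -181.   16.] [ 436. -107.   50.]
side 15 80 [208, 204, 31, 34, 498] [ 441. -312.   57.] [ 396. -365.   18.] [ 500. -274.   78.]
side 15 80 [338, 212, 73, 67, 1815] [730. 172.  50.] [606.  98.  37.] [834. 289.  56.]
side 15 80 [203, 217, 6, 5, 16] [ 429. -381.   73.] [ 421. -388.   63.] [ 439. -372.   79.]
side 15 80 [203, 224, 47, 24, 329] [ 518. -316.   54.] [ 461. -387.   17.] [ 533. -242.   79.]
side 15 80 [271, 241, 56, 23, 240] [673. -57.  55.] [ 671. -185.   19.] [676.  24.  79.]
side 15 80 [238, 259, 24, 25, 154] [ 659. -270.   17.] [ 623. -304.   15.] [ 701. -235.   22.]
side 15 80 [230, 265, 
[... 4904 characters left out ...]
2] [462. 290. 123.] [456. 279. 107.] [469. 299. 135.]
scene 105 135 [304, 237, 16, 8, 54] [413. 290. 112.] [390. 278. 107.] [439. 299. 116.]
scene 150 220 [394, 23, 104, 30, 1060] [  567. -1702.   188.] [  260. -1726.   154.] [  887. -1677.   219.]
scene 150 220 [353, 133, 34, 22, 546] [ 453. -252.  185.] [ 390. -271.  151.] [ 517. -236.  217.]
scene 150 220 [238, 138, 17, 14, 117] [875.   6. 199.] [842.  -7. 165.] [899.  14. 219.]
scene 150 220 [321, 180, 38, 26, 652] [410. 108. 186.] [347.  95. 152.] [476. 117. 217.]
scene 150 220 [375, 189, 11, 20, 134] [269.  89. 194.] [252.  65. 156.] [296.  99. 218.]
scene 150 220 [296, 208, 5, 19, 61] [467. 289. 182.] [464. 277. 151.] [469. 299. 216.]
```

View pics/crop1.png

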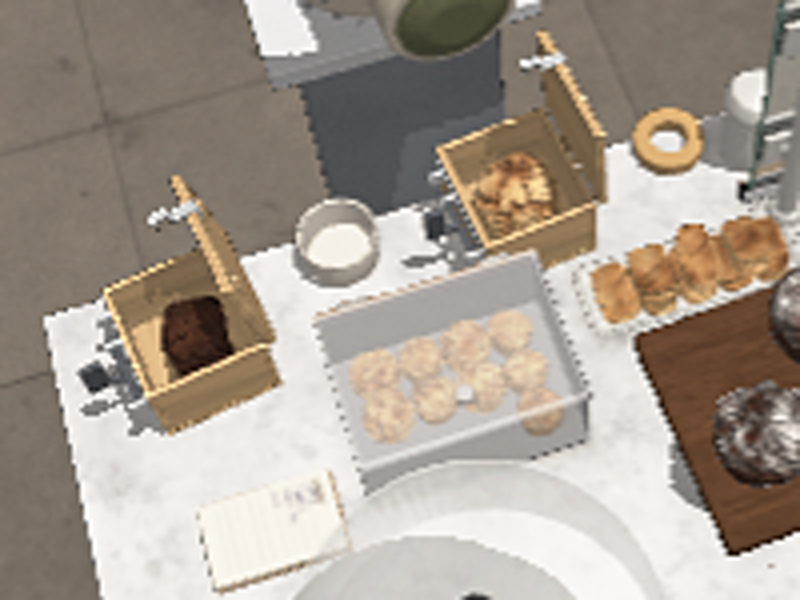

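The left chest at (228,225) holds the dark brownies. Its lid hinge is on the world +y side, its front and tab face -y, and home for the bolt is towards -x. Next I'll fit the pose.

```bash
python3 - <<'E'
from h import *
S=np.load("scene1.npz")["W"].reshape(-1,3); D=np.load("side1.npz")["W"].reshape(-1,3)
def sel(W,a,b): return W[np.all((W>a)&(W<b),1)]
b=sel(S,[385,-262,20],[530,-215,82]); print("back",len(b),np.polyfit(b[:,0]-455,b[:,1],1))
l=sel(S,[385,-300,110],[530,-200,230])
A=np.c_[l[:,0]-455,l[:,2]-90,np.ones(len(l))]; k=np.linalg.lstsq(A,l[:,1],rcond=None)[0]; print("lid outer y=ax+bz'+c",k,"angle",np.pi/2-np.arctan(k[1])*-1, l.max(0),l.min(0),np.std(A@k-l[:,1]))
f=sel(D,[385,-385,86],[530,-345,96]); print("front rim",len(f),np.polyfit(f[:,0]-455,f[:,1],1))
r=sel(D,[505,-340,20],[545,-250,85]); print("+x face",len(r),np.polyfit(r[:,1]+300,r[:,0],1))
for lo,hi in((80,95),(95,108),(108,122)):
    t=sel(D,[470,-420,lo],[520,-380,hi]); print("tab",len(t),t.mean(0),t.min(0),t.max(0))
l2=sel(D,[385,-300,150],[530,-200,235]); print("side lid",l2.min(0),l2.max(0))
E
```

```text
back 352 [ 1.36848777e-01 -2.45652084e+02]
lid outer y=ax+bz'+c [ 1.47194500e-01 -1.96859440e-01 -2.33321574e+02] angle 1.3764223515158787 [ 521.30405583 -224.82707447  223.66735912] [ 386.02774997 -299.5412665   110.45447677] 5.850051518500715
front rim 43 [ 5.12819719e-02 -3.61274399e+02]
+x face 200 [-1.4637814e-01  5.2475767e+02]
tab 13 [ 499.32536854 -396.94142442   86.68191214] [ 494.83052102 -406.95332152   80.86473778] [ 503.24844348 -386.66145735   91.10551711]
tab 14 [ 498.91070994 -395.62060132  102.61759531] [ 493.68020423 -406.02784446   96.45959268] [ 502.37792966 -386.20234808  107.85712367]
tab 10 [ 496.80575593 -396.78958092  112.87846224] [ 491.98770216 -406.35301018  109.67634032] [ 500.04687303 -387.85557594  118.64179532]
side lid [ 386.78640147 -299.04189042  151.70519757] [ 522.31523696 -238.43964214  226.98905276]
```

>>> {"api": "play_rows", "payload": {
  "deltas": [
    [0,0.8,0.5,0,0,0,-1],
    [0.2,1,0.5,0,0,0,-1],
    [0.3,1,0,0,0,0,-1],
    [0.3,1,0,0,0,0,-1],
    [0.4,1,0,0,0,0,-1],
    [0.4,1,0,0,0,0,-1],
    [0.4,1,0,0,0,0,-1],
    [0.4,1,0,0,0,0,-1]
  ]
}}

```text
time_s: 0.82
eef_pos: [254.7, -194.4, 269.6]
ee_rot: [0.0, 0.988, 0.155, 0.0]
force: [1.4, 0.0, 0.3]
grip_width: 0.0
```

>>> {"api": "play_rows", "payload": {
  "deltas": [
    [0.96,-0.11,-0.3,0,0,-0.4,-1],
    [0.96,-0.11,-0.3,0,0,-0.4,-1],
    [0.96,-0.11,-0.4,0,0,-0.4,-1],
    [0.96,-0.11,-0.4,0,0,-0.4,-1],
    [0.96,-0.11,-0.46,0,0,0,-1],
    [0,0,0,0,0,0,-1],
    [0,0,0,0,0,0,-1]
  ]
}}

```text
time_s: 1.4
eef_pos: [445.8, -217.6, 193.7]
ee_rot: [-0.002, 0.997, 0.073, -0.002]
force: [0.2, 0.6, 0.6]
grip_width: 0.002
```

```bash
python3 - <<'E'
from h import *
print(sensors.sense()["eef_pos"])
a=shot("side"); b=shot("scene")
x=cv2.resize(a["pixels"][90:270,160:360],(400,360)); y=cv2.resize(b["pixels"][60:240,270:470],(400,360))
cv2.imwrite("pics/pre.png",np.hstack([x,y])[:,:,::-1])
E
```

```text
[ 445.79050735 -217.55261783  193.68510106]
```

View pics/pre.png

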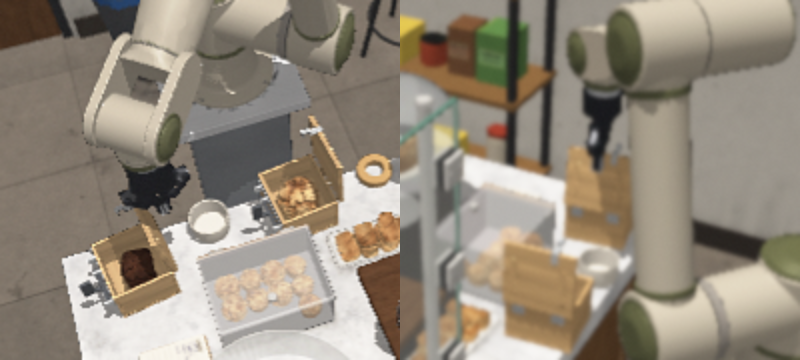

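The side view (left half) and scene view (right half) show the gripper shut, with the tips behind the brownie lid at about (150,205) and (597,165). I'm starting the push.

>>> {"api": "play_rows", "payload": {
  "deltas": [
    [0.05,-0.37,-0.05,0,0,0,-1],
    [0.05,-0.37,-0.05,0,0,0,-1],
    [0.035,-0.24,-0.065,0,0,0,-1],
    [0.035,-0.24,-0.065,0,0,0,-1],
    [0.03,-0.22,-0.11,0,0,0,-1],
    [0.03,-0.22,-0.11,0,0,0,-1],
    [0,0,0,0,0,0,-1]
  ]
}}

```text
time_s: 2.08
eef_pos: [454.3, -285.9, 176.7]
ee_rot: [-0.0, 0.997, 0.072, -0.001]
force: [0.5, 0.3, 0.0]
grip_width: -0.003
```

```bash
cat > lid.py <<'E'
from h import *
s=sensors.sense(); print(s["eef_pos"],s["force"])
D=cloud(shot("side")).reshape(-1,3); C=np.array([459.9,-305.6,0]); ex=np.array([-.141,.99,0]); ey=np.array([-.99,-.141,0])
L=np.c_[(D-C)@ex,(D-C)@ey,D[:,2]]
# lid strip away from the finger: |y| 30..60
m=(abs(abs(L[:,1])-47)<17)&(L[:,2]>100)&(L[:,2]<230)&(abs(L[:,0])<75); p=L[m]
d=np.hypot(p[:,0]-60,p[:,2]-90); print(len(p),"angles",np.percentile(np.arctan2(p[:,2]-90,60-p[:,0])[d>60],[10,50,90]), "rmax",d.max(), "zmax",p[:,2].max())
m=(abs(L[:,0]+95)<13)&(abs(L[:,1])<60)&(L[:,2]>95)&(L[:,2]<120); print("tab",len(L[m]),L[m].mean(0) if m.any() else "")
E
python3 lid.py
```

```text
[ 454.25704909 -285.94478533  176.65458011] [0.5233901  0.29609983 0.0255209 ]
219 angles [1.00660574 1.051026   1.10127036] rmax 128.93977740435406 zmax 201.7226187519284
tab 24 [-94.98581781 -24.98686846 106.88695293]
```

>>> {"api": "play_rows", "payload": {
  "deltas": [
    [0.03,-0.2,-0.155,0,0,0,-1],
    [0.03,-0.2,-0.155,0,0,0,-1],
    [0.02,-0.16,-0.19,0,0,0,-1],
    [0.02,-0.16,-0.19,0,0,0,-1],
    [0.02,-0.12,-0.22,0,0,0,-1],
    [0.02,-0.12,-0.22,0,0,0,-1],
    [0.01,-0.06,-0.18,0,0,0,-1],
    [0.01,-0.06,-0.18,0,0,0,-1]
  ]
}}

```text
time_s: 2.8
eef_pos: [460.9, -327.9, 117.2]
ee_rot: [-0.0, 0.997, 0.073, -0.0]
force: [-0.8, -0.7, 1.0]
grip_width: 0.004
```

>>> {"api": "play_rows", "payload": {
  "deltas": [
    [0.01,-0.03,-0.13,0,0,0,-1],
    [0.01,-0.03,-0.13,0,0,0,-1],
    [0,0,-0.1,0,0,0,-1],
    [0,0,-0.05,0,0,0,-1],
    [0,0,0,0,0,0,-1]
  ]
}}

```text
time_s: 3.22
eef_pos: [461.7, -329.9, 101.5]
ee_rot: [-0.0, 0.997, 0.073, -0.0]
force: [-0.4, -0.6, -0.3]
grip_width: -0.004
```

```bash
python3 lid.py
```

```text
[ 461.71213536 -329.87233944  101.48167729] [-0.39604441 -0.61118954 -0.33644263]
167 angles [0.09657707 0.13314993 0.18774061] rmax 165.04869280936555 zmax 229.630732529939
tab 24 [-95.50108787 -25.09669771 106.89347798]
```

>>> {"api": "play_rows", "payload": {
  "deltas": [
    [0,0,-0.05,0,0,0,-1],
    [0,0,-0.05,0,0,0,-1],
    [0,0,0,0,0,0,-1],
    [0,0,0,0,0,0,-1]
  ]
}}

```text
time_s: 3.6
eef_pos: [462.1, -330.3, 100.7]
ee_rot: [0.001, 0.997, 0.073, 0.001]
force: [-6.9, 6.1, 21.4]
grip_width: 0.002
```

>>> {"api": "play_rows", "payload": {
  "deltas": [
    [0,0,0.8,0,0,0,-1],
    [0,0,0.8,0,0,0,-1],
    [0.6,-0.51,0,0,0,0,-1],
    [0.6,-0.51,0,0,0,0,-1],
    [0.6,-0.51,0,0,0,0,-1],
    [0,0,0,0,0,0,-1],
    [0,0,0,0,0,0,-1]
  ]
}}

```text
time_s: 4.18
eef_pos: [534.1, -391.5, 160.7]
ee_rot: [-0.0, 0.997, 0.073, -0.0]
force: [0.4, 0.7, 0.6]
grip_width: 0.001
```

```bash
python3 lid.py; python3 - <<'E'
from h import *
a=shot("side"); w=shot("wrist")
x=cv2.resize(a["pixels"][140:290,160:327],(400,360)); y=cv2.resize(w["pixels"],(400,250)); y=np.vstack([y,np.zeros((110,400,3),np.uint8)])
cv2.imwrite("pics/shut.png",np.hstack([x,y])[:,:,::-1])
E
```

```text
[ 534.10674725 -391.54665397  160.74754611] [0.39130702 0.6546537  0.64619109]
251 angles [0.09945178 0.14430017 0.24771016] rmax 185.4764800826086 zmax 229.6227467397182
tab 4 [-85.67931728 -24.8177105  109.57867495]
```

View pics/shut.png

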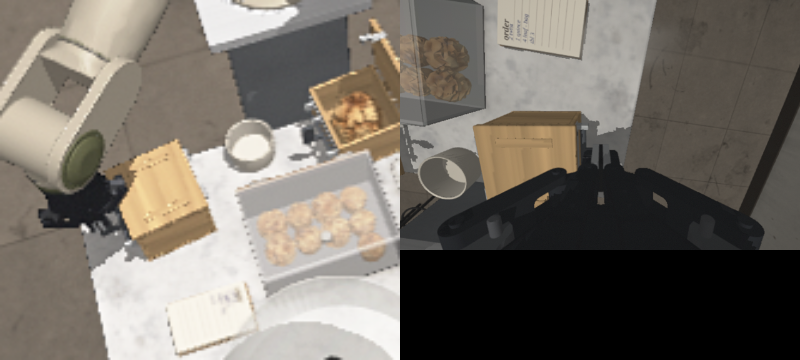

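The lid lies flat on the brownie chest at (165,200) in the left half, and the fingertips are beside the tab at (605,160) in the right half. I'll check the lid's flatness and the tab position numerically.

```bash
cat > chk.py <<'E'
from h import *
C=np.array([459.9,-305.6,0]); ex=np.array([-.141,.99,0]); ey=np.array([-.99,-.141,0])
print(sensors.sense()["eef_pos"])
for n in("wrist","side"):
    D=cloud(shot(n)).reshape(-1,3); L=np.c_[(D-C)@ex,(D-C)@ey,D[:,2]]
    m=(abs(L[:,0])<55)&(abs(L[:,1])<55)&(abs(L[:,2]-101)<12); p=L[m]
    if len(p)>50: print(n,len(p),"lid z = a*x+b*y+c",np.linalg.lstsq(np.c_[p[:,:2],np.ones(len(p))],p[:,2],rcond=None)[0].round(4))
    m=(abs(L[:,0]+95)<9)&(abs(L[:,1])<75)&(L[:,2]>85)&(L[:,2]<120); p=L[m]
    if len(p): print(n,"tab region",len(p),np.percentile(p,[5,50,95],axis=0).round(1).tolist())
E
python3 chk.py
```

```text
[ 533.32140096 -390.73331926  162.13973936]
wrist 9979 lid z = a*x+b*y+c [-2.000000e-04 -9.100000e-03  1.013974e+02]
side 716 lid z = a*x+b*y+c [-2.60000e-03 -2.10000e-03  1.00096e+02]
side tab region 6 [[-100.5, -29.4, 87.3], [-91.1, -27.4, 94.3], [-86.4, -21.1, 106.5]]
```

>>> {"api": "play_rows", "payload": {
  "deltas": [
    [0,0,-0.6,0,0,0,-1],
    [0,0,-0.6,0,0,0,-1],
    [0,0,-0.5,0,0,0,-1],
    [0,0,0,0,0,0,-1],
    [0,0,0,0,0,0,-1]
  ]
}}

```text
time_s: 4.85
eef_pos: [533.5, -391.0, 94.1]
ee_rot: [-0.0, 0.997, 0.073, -0.0]
force: [-0.2, -1.0, -0.3]
grip_width: 0.001
```

>>> {"api": "play_rows", "payload": {
  "deltas": [
    [-0.25,-0.035,0,0,0,0,-1],
    [-0.25,-0.035,0,0,0,0,-1],
    [-0.25,-0.035,0,0,0,0,-1],
    [-0.25,-0.035,0,0,0,0,-1],
    [0,0,0,0,0,0,-1]
  ]
}}

```text
time_s: 5.27
eef_pos: [493.2, -397.8, 96.2]
ee_rot: [0.001, 0.997, 0.072, 0.001]
force: [1.2, 0.1, 0.2]
grip_width: 0.001
```

```bash
python3 chk.py
```

```text
[ 493.23318116 -397.81399034   96.23417963]
wrist 25724 lid z = a*x+b*y+c [ 1.000000e-03 -8.800000e-03  1.014413e+02]
wrist tab region 540 [[-103.1, -30.7, 102.1], [-95.1, -30.3, 111.4], [-86.9, -26.1, 119.2]]
side 717 lid z = a*x+b*y+c [-5.6000e-03  1.1000e-03  9.9823e+01]
side tab region 14 [[-101.2, -32.6, 101.3], [-94.2, -30.2, 111.2], [-88.1, -26.9, 117.9]]
```

>>> {"api": "play_rows", "payload": {
  "deltas": [
    [-0.1,-0.014,0,0,0,0,-1],
    [-0.1,-0.014,0,0,0,0,-1],
    [0,0,0,0,0,0,-1]
  ]
}}

```text
time_s: 5.62
eef_pos: [485.8, -398.2, 94.4]
ee_rot: [0.0, 0.997, 0.073, 0.0]
force: [0.0, 1.3, 0.8]
grip_width: -0.0
```

>>> {"api": "play_rows", "payload": {
  "deltas": [
    [-0.06,-0.008,0,0,0,0,-1],
    [0,0,0,0,0,0,-1]
  ]
}}

```text
time_s: 5.78
eef_pos: [484.2, -398.4, 94.3]
ee_rot: [0.0, 0.997, 0.073, 0.001]
force: [5.4, 0.0, 1.1]
grip_width: 0.003
```

>>> {"api": "play_rows", "payload": {
  "deltas": [
    [-0.04,-0.005,0,0,0,0,-1],
    [0,0,0,0,0,0,-1]
  ]
}}

```text
time_s: 5.95
eef_pos: [482.9, -398.6, 94.3]
ee_rot: [0.001, 0.997, 0.073, 0.001]
force: [5.8, 0.3, 1.9]
grip_width: -0.002
```

```bash
python3 chk.py
```

```text
[ 482.90001827 -398.58876051   94.32621883]
wrist 30498 lid z = a*x+b*y+c [ 1.000000e-03 -6.600000e-03  1.014763e+02]
wrist tab region 610 [[-103.1, -20.3, 100.3], [-94.9, -19.8, 110.6], [-87.0, -15.7, 119.3]]
side 728 lid z = a*x+b*y+c [-2.00000e-04  3.20000e-03  9.99327e+01]
side tab region 16 [[-102.3, -20.5, 97.6], [-94.3, -19.8, 108.8], [-86.3, -13.9, 115.9]]
```

>>> {"api": "play_rows", "payload": {
  "deltas": [
    [-0.03,-0.004,0,0,0,0,-1],
    [0,0,0,0,0,0,-1],
    [0,0,0,0,0,0,-1]
  ]
}}

```text
time_s: 6.3
eef_pos: [481.8, -398.7, 94.3]
ee_rot: [0.001, 0.997, 0.073, 0.001]
force: [7.1, 0.1, 0.6]
grip_width: -0.002
```

>>> {"api": "play_rows", "payload": {
  "deltas": [
    [0.5,0.07,0,0,0,0,-1],
    [0.5,0.07,0,0,0,0,-1],
    [0,0,0.8,0,0,0,-1],
    [0,0,0.9,0,0,0,-1],
    [0.7,-0.5,0.9,0,0,0,-1],
    [0.7,-0.5,0.5,0,0,0,-1],
    [0,0,0,0,0,0,-1],
    [0,0,0,0,0,0,-1]
  ]
}}

```text
time_s: 6.97
eef_pos: [569.8, -428.5, 209.6]
ee_rot: [0.0, 0.997, 0.073, 0.0]
force: [-0.2, 0.2, -0.7]
grip_width: -0.002
```

```bash
python3 chk.py; python3 - <<'E'
from h import *
a=shot("side"); w=shot("wrist")
x=cv2.resize(a["pixels"][140:290,160:327],(400,360)); y=cv2.resize(w["pixels"],(400,250)); y=np.vstack([y,np.zeros((110,400,3),np.uint8)])
cv2.imwrite("pics/end.png",np.hstack([x,y])[:,:,::-1])
D=cloud(a).reshape(-1,3)
r=D[np.all((D>[500,-340,20])&(D<[545,-250,85]),1)]; print("+x face",len(r),np.polyfit(r[:,1]+300,r[:,0],1))
t=D[np.all((D>[440,-425,95])&(D<[520,-382,122]),1)]; print("tab",len(t),t.mean(0) if len(t) else "")
D=cloud(w).reshape(-1,3); t=D[np.all((D>[440,-425,95])&(D<[520,-382,122]),1)]; print("tab w",len(t),t.mean(0) if len(t) else "")
E
```

```text
[ 569.76103043 -428.52986102  209.60166878]
wrist 7338 lid z = a*x+b*y+c [-1.40000e-03 -7.50000e-03  1.01421e+02]
side 750 lid z = a*x+b*y+c [-2.10000e-03 -1.20000e-03  9.99294e+01]
side tab region 17 [[-101.3, 1.6, 90.9], [-92.2, 4.0, 97.0], [-86.3, 6.8, 111.9]]
+x face 189 [-1.08303294e-01  5.23626099e+02]
tab 13 [ 469.28929298 -396.12887859  104.34027015]
tab w 0
```

View pics/end.png

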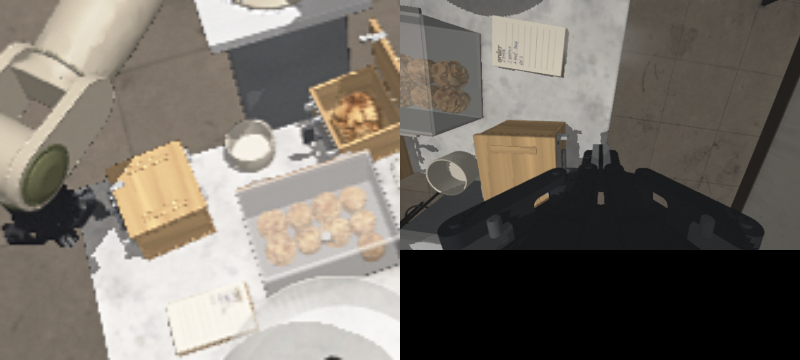

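The lid is shut and the tab measures about 29 mm along, towards home. For a sharper check of the tab against the chest, I'll look with the wrist camera from the other side.

>>> {"api": "play_rows", "payload": {
  "deltas": [
    [-0.9,0,0.3,0,0,0,-1],
    [-0.9,0,0.2,0,0,0,-1],
    [-0.9,0,0,0,0,0,-1],
    [-0.9,0,0,0,0,0,-1],
    [-0.9,0,0,0,0,0,-1],
    [0,0,0,0,0,0,-1],
    [0,0,0,0,0,0,-1]
  ]
}}

```text
time_s: 7.75
eef_pos: [387.4, -427.4, 230.0]
ee_rot: [-0.0, 0.997, 0.071, -0.0]
force: [-0.1, -0.2, -0.0]
grip_width: 0.0
```

```bash
python3 - <<'E'
from h import *
w=shot("wrist","w3.png"); D=cloud(w); P=D.reshape(-1,3)
m=((abs(D[...,2]-101)<6)&(abs(D[...,0]-460)<110)&(abs(D[...,1]+306)<110)).astype(np.uint8)
k,l,st,ce=cv2.connectedComponentsWithStats(m); i=1+st[1:,4].argmax(); q=D[l==i]
rect=cv2.minAreaRect(q[:,:2].astype(np.float32)); print("lid",rect,len(q))
t=P[np.all((P>[430,-425,100])&(P<[530,-382,122]),1)]; print("tab",len(t))
if len(t):
    print(t.mean(0),t.min(0),t.max(0))
    B=cv2.boxPoints(rect); print(B)
E
```

```text
lid ((460.0723876953125, -306.24530029296875), (134.84371948242188, 134.8515167236328), 6.4868645668029785) 21482
tab 231
[ 466.19720051 -400.3182318   113.33482446] [ 461.59637171 -410.28928458  100.49147916] [ 471.20521343 -389.78290669  116.18890292]
[[ 385.46472 -246.86824]
 [ 400.69965 -380.85638]
 [ 534.68005 -365.62238]
 [ 519.4451  -231.63422]]
```

View pics/w3.png

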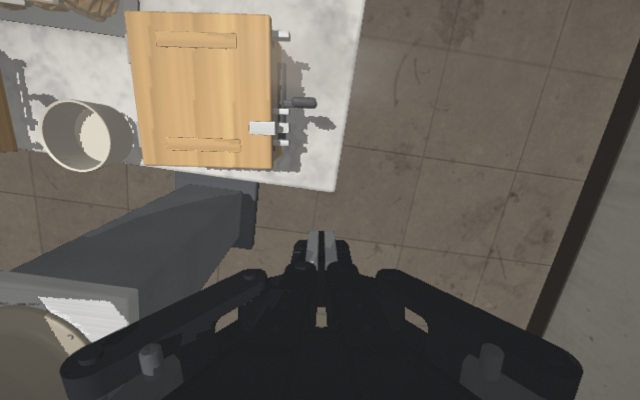

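The wrist view shows the shut lid at (205,90) and the tab at (300,103). In the chest's own frame the tab is at +4.5 mm (about +4 means fully home), so the bolt is home. The arm is clear, so I'm handing in.

```bash
python3 -c "
from h import *
print(sensors.sense()['force']); print(order.finish_job())"
```

```text
[0.18746135 0.14534564 0.20076582]
the job is handed in; nothing more can be done
None
```

I pushed the brownie chest's lid shut with the closed fingertips, then slid its bolt home, drew the arm clear and handed the job in. The job took about 8 s of the 53 s, and no verdict was reported.

- **Lid:** its top lies flat at z ≈ 100–101 mm, with a tilt under 0.01 rad. I confirmed it was shut with the bolt still drawn back before touching the tab.
- **Bolt:** measured against the chest from the wrist camera, the tab moved about 30 mm, so it is at its end stop. A rougher side-camera reading gave about 28.5 mm, which took no account of the chest having shifted slightly.
- **Brownie chest:** it moved about 1 mm and turned about 1.5° while I pressed the bolt against its stop. That is well inside the 30 mm limit.
- **Force:** the highest wrist force I read was about 23 N, when pressing the lid shut.
- **Everything else:** the last pictures show the cluster chest's lid still open, and the ramekin and order pad looking undisturbed. I did not measure these, and the shaker, tape roll and tongs were out of the final views. The arm stayed away from all of them and was touching nothing at hand-in (force about 0.3 N).

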